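# Crank and blow out the pencil sharpener

## Robot

A 6-joint arm with a two-finger parallel gripper is mounted at the origin on the work surface. World frame = base frame: x ahead of the robot, y to its left, z up, the work surface at z = 0. Lengths are in m, angles in degrees, forces in N, time in s.
With the tool pointing down it reaches from about 0.3 to 0.75 m from the base axis. Payload 8.5 kg.
Tool frame: the origin (TCP) lies midway between the tips of the shut fingers; the grasp point (between the pads) lies grasp_offset behind it (grasp_offset is the distance from the TCP to the grasp point, in m); z points along the fingers, y is the line along which they close (so a half turn about z gives the same grasp; the last joint's range is limited). The gripper opens to 85 mm and grips with 20 to 120 N. Pads are 22 mm wide; open, the fingers measure 114 mm over their backs; the gripper's body (76 mm by 85 mm) begins 54 mm behind the grasp point. The pads swing forward as they close: fully open they stand 13 mm farther back than shut.
Start: joints at [-83.726, 21.807, 74.336, -0, 83.858, -12.336], TCP at [0.176, -0.521, 0.231] pointing down, gripper open.
Joint ranges: [-178.18, 178.18], [-50.72, 133.34], [12.68, 142.11], [-81.47, 261.47], [9.98, 163.14], [-165.26, 165.26]. Speed limits (degrees/s): [136.94, 136.94, 180, 180, 180, 180].

## Interface

Orientations are given as a 3x3 rotation matrix whose columns are the frame's x, y, z axes.
In Python, from rig import observe, get_image, camera_params, close_job, grasp_offset gives the robot as it stands.
- The arm moves only by the shell command python3 -m handwheel 'ROWS' [OPENING] [FORCE]. ROWS is JSON, a list of rows, each a list of 2 entries, a list of its own where there are three numbers: the shift along the tool's x, y, z as a fraction of full scale, then the turn, a rotation vector about the tool's x, y, z as a fraction of full scale. In form: [[[dx, dy, dz], [ax, ay, az]], ...]. A call has 1 to 10 rows; each row is the pose to reach, as a shift and turn from the pose commanded when the call began, along the tool's axes at that moment, turning the shorter way round; what a row does not reach only later rows make up. Full scale, the value 1, is 0.5 m for a shift and pi rad for a turn. A row lasts 1/10 s, in which the tool goes at most 50 mm and 8.59 degrees, less where a joint would pass 70% of its speed; a pose out of reach is approached as far as the arm can. A call with a number of a shift or a turn outside -1 to 1 is refused whole. A call with a gripper value outside its range is refused whole. OPENING is the opening, from 0 (shut) to 1 (fully open), set as the call begins (- or left out, the last holds). The fingers move at their own pace and stop on an object; FORCE is the grip in N (left out, the last holds). Time passes only in rows, so rows that repeat a pose let the fingers close. It gives the time, the measured TCP pose, the force, the opening and the grip force at its end, in the units of the state.
- observe(): the state, without advancing time (a new reading comes with each control period).
- get_image(name): name is "side" or "top"; returns (picture, depth): 480x640x3 uint8, red, green, blue; 480x640 float32, m along the optical axis (not along the pixel's ray), 0 where there is no reading.
- camera_params(name): a dict with "K" (3x3 intrinsics, pixels), "k1" (the pictures are not rectified: a ray, as slopes to the right and down, at radius r is drawn at 1 + k1 r^2 times it, then the intrinsics apply), "R" (3x3) and "t" (3): a world point X has camera coordinates R X + t. Camera axes: x right, y down, z forward; pixel columns grow to the right and rows downward; lengths in m; the calibration is good to about 2 mm. A picture is of the moment at which its call begins. camera_params takes no time and is no camera call.
- close_job(): hands the job in; it is judged then, once.
The state is a dict: "time_s": time; "q": joint angles; "qvel": joint speeds; "joint_efforts": joint torques, N m; "position": TCP position; "tool_rot": TCP orientation; "ft_force": force on the tool from outside, world axes, zero at the start; "wrist_torque": the same for the moment, N m; "grip_width": finger opening in m; "gripper_force": force on a finger pad.
Only numpy, scipy, OpenCV 4.12 (cv2) and the standard library are available. Lean on these libraries where they do the work, as an engineer would, in place of code of your own. Each camera call takes 0.05 s, during which the arm holds its last target. There are 200 camera calls.

## Task

Clean out the pencil sharpener: first turn its crank clockwise (seen from the crank's end) through one full turn and on until the handle next points straight up, to loosen the shavings. Then pick up the air duster and hold its nozzle tip 3 cm straight in front of the pencil opening, aimed squarely into the middle of it, dead still for two seconds, without the duster ever touching the sharpener. Finally set the duster down flat on the cork mat, without dropping it, leave the crank pointing up, and do not disturb the mug, the jar or the wicker bin.

Things in the scene. Friction and masses are not known exactly. Their poses are not given: they have to be found in the camera images.
- sharpener: Aluminium hand-crank pencil sharpener fixed to the cart: 76 x 100 mm foot, a 58 mm wide, 84 mm long shavings box and on it a level round barrel, 62 mm in diameter and 92 mm long, top 126 mm above the cart. Origin: centre of its underside. Its +y axis points out of the pencil opening, -y to the crank, z up.
- mouth (a point): Centre of the pencil opening, a dark 21 mm disc in the flat end of a short cone (30 mm wide at its end) at the +y end of the sharpener, 95 mm above the cart and 58 mm from the sharpener's origin. Its +y axis points straight out of the opening (level).
- hub (a point): Point on the crank's level turning axis (the sharpener's y axis direction), 95 mm above the cart, 103 mm from the sharpener's origin on the -y side; it is the centre of the circle on which the handle's outer half travels. Does not turn.
- knob (a point): Middle of the crank's handle: a black round grip, 18 mm in diameter, 40 mm long, parallel to the turning axis and 38 mm from it, spanning 76 to 116 mm from the sharpener's origin on the -y side (this point: 96 mm). It spins freely on its pin, so it may be gripped as the crank goes round. The 12 mm wide crank arm is at its inner end (69 to 75 mm); the barrel ends at 46 mm.
- crank (a joint): Crank angle, rad: 0 = handle straight above the axis, growing clockwise seen from the crank's end. The handle is 38 mm x sin(angle) along the sharpener's +x and 38 mm x cos(angle) above the axis. Starts between -1.3 and -0.3; one full turn and on to straight up is 6.28. Light friction (about 1 N at the handle), stays where left, cannot go back below -1.7.
- duster: Pistol-shaped air duster lying on its side on the mat, 0.3 kg: grey barrel 130 mm long, 38 wide, 38 high; black nozzle with thin 10 mm tube; black handle 34 mm wide, 36 thick, reaching 102 mm sideways (-y) from the barrel's centre line, 23 to 57 mm behind its middle. Origin: middle of the barrel's underside, near the balance point; +x to the nozzle, z up. Grip across the barrel from above.
- tip (a point): Tip of the duster's nozzle, 130 mm ahead of the duster's origin along +x and 19 mm above its underside; the air leaves along the duster's +x.
- jet (a point): Point in the air 30 mm beyond the nozzle tip along the duster's +x (160 mm from its origin, 19 mm above its underside): where the jet strikes at the wanted distance.
- mat: Cork mat fixed to the cart, 260 mm along its x, 280 mm along its y, 3 mm thick. Origin: centre of its underside.
- mug: Navy ceramic mug, 80 mm wide, 95 mm high, handle to its +y. Bystander. Origin: centre of its underside.
- jar: Clear glass jar with rubber bands in it, 72 mm wide, 85 mm high. Bystander. Origin: centre of its underside.
- bin: Wicker-look plastic bin with pencils, 110 x 150 mm, 60 mm high. Bystander. Origin: centre of its underside.
Mind the look-alikes: they are no part of the job. Several things have the shape of the duster; the one meant has the colours described above.

How it is judged (in metres and radians):
On the way, in this order (a step that is already met when the one before it is completed fails the run):
1. the crank has gone clockwise through a full turn and on to straight up (6.28, within 0.35 rad) (value of joint crank between 5.93 and 6.63 rad and velocity of joint crank below 0.3 rad/s), for 0.3 s.
2. the point 30 mm beyond the nozzle tip is held within 14 mm of the middle of the pencil opening, the nozzle within 0.22 rad of straight in, still (under 0.03 m/s and 0.2 rad/s), for 1.5 s (distance between jet and mouth below 0.014 m and angle between the x axis of duster and the y axis of mouth, either way round below 0.22 rad and linear speed of duster below 0.03 m/s and angular speed of duster below 0.2 rad/s), for 1.5 s.
At the end, for the whole second after the job is handed in: The crank stands straight up after its turn (6.28, within 0.35 rad), and the duster lies flat and at rest on the cork mat, the middle of its barrel over the mat (within 125 mm and 135 mm of the mat's centre along the mat's x and y) (value of joint crank between 5.93 and 6.63 rad and x of duster in the frame of mat between -0.125 and 0.125 m and y of duster in the frame of mat between -0.135 and 0.135 m and height (world z) of duster below 0.01 m and angle between duster's own z axis and vertical below 0.1 rad and linear speed of duster below 0.02 m/s and angular speed of duster below 0.1 rad/s); the robot touches nothing.
It fails at once if the duster touches the sharpener (more than 1 N) (contact force between duster and sharpener above 1 N).
It fails at once if the duster is dropped (faster than 0.6 m/s within 20 mm of the cart) (height (world z) of duster below 0.02 m and linear speed of duster above 0.6 m/s).
It fails at once if the mug, the jar or the bin is moved by more than 20 mm or tipped (distance of any of mug, jar, bin from where it was at the start of the episode above 0.02 m or angle between any of mug, jar, bin's own z axis and vertical above 0.3 rad).
It also fails if it takes over 70 s, if anything falls off the work surface, if the arm or the gripper's body presses on something with over 40 N, if the wrist force passes 120 N, or if a joint passes its speed limit or range.

## Working session

There is one attempt and no reset: what is moved stays moved. The work goes in short steps, Python scripts to look and compute and a shell command to move; the robot and the scene stay as the last step left them, time stands still between calls to the robot, and variables do not carry over. Pictures are saved under pics/ and viewed, at most 10 in all, crops included, and the job is handed in when it is done.

```bash
mkdir -p pics; ls; cat > h.py <<'E'
import numpy as np,cv2
from rig import *
def save(n,f):
    im,d=get_image(n); cv2.imwrite(f'pics/{f}.png',im[:,:,::-1]); np.save(f'pics/{f}.npy',d); return im,d
def px2w(n,u,v,depth=None,z=None):
    c=camera_params(n);K=np.array(c['K']);R=np.array(c['R']);t=np.array(c['t'])
    p=cv2.undistortPoints(np.array([[[u,v]]],float),K,np.array([c['k1'],0,0,0]))[0,0] if 0 else None
    a=np.array([(u-K[0,2])/K[0,0],(v-K[1,2])/K[1,1]]);s=a.copy()
    for _ in range(30): s=a/(1+c['k1']*(s@s))
    r=np.array([s[0],s[1],1.]); C=-R.T@t; w=R.T@r
    if depth is None: depth=(z-C[2])/w[2]
    return C+w*depth
def w2px(n,X):
    c=camera_params(n);K=np.array(c['K']);x=np.array(c['R'])@np.array(X)+np.array(c['t']);s=x[:2]/x[2]
    s=s*(1+c['k1']*(s@s));return K[:2,:2]@s+K[:2,2]
E
python3 - <<'E'
from h import *
for n in('side','top'):
    save(n,n+'0'); c=camera_params(n); print(n,c,-np.array(c['R']).T@np.array(c['t']))
o=observe();print(o,grasp_offset)
E
```

```text
pics
side {'K': array([[517.06426208,   0.        , 321.09627843],
       [  0.        , 517.06426208, 245.15012896],
       [  0.        ,   0.        ,   1.        ]]), 'k1': -0.11366807426586122, 'R': array([[-0.99650972, -0.083131  ,  0.00759001],
       [-0.05018379,  0.52393205, -0.85028042],
       [ 0.06670801, -0.8476936 , -0.52627521]]), 't': array([0.53303721, 0.13161572, 1.14889971])} [0.46114093 0.94926915 0.71250195]
top {'K': array([[438.96565268,   0.        , 327.49402716],
       [  0.        , 438.96565268, 243.93972565],
       [  0.        ,   0.        ,   1.        ]]), 'k1': -0.09399955077475106, 'R': array([[ 0.01809743, -0.99956962,  0.02308822],
       [-0.99284415, -0.02069226, -0.11761088],
       [ 0.11803801, -0.02079455, -0.99279133]]), 't': array([-0.04329045,  0.52863084,  1.13018727])} [ 0.39222644 -0.00883153  1.18521235]
{'time_s': 0.1, 'q': array([-8.37258739e+01,  2.18372611e+01,  7.43785396e+01,  7.97034686e-04,
        8.38592449e+01, -1.23347449e+01]), 'qvel': array([ 0.04635739, -0.02350928, -0.08455868, -0.0197903 , -0.02503803,
       -0.00151193]), 'joint_efforts': array([ 3.51695293e-03, -4.49221873e+01, -2.31654149e+01, -1.50005126e-04,
        3.63717474e-03, -3.19156209e-05]), 'position': array([ 0.17548978, -0.52097614,  0.23078331]), 'tool_rot': array([[ 9.47719511e-01,  3.19104546e-01, -1.29392975e-04],
       [ 3.19104437e-01, -9.47718660e-01,  1.30345836e-03],
       [ 2.93311351e-04, -1.27660279e-03, -9.99999142e-01]]), 'ft_force': array([ 0.72463242, -1.07174327, -0.53055908]), 'wrist_torque': array([-0.02546147,  0.00011717, -0.04797786]), 'gripper_force': 0.0, 'grip_width': 0.08529141026612277} 0.0187
```

View pics/top0.png

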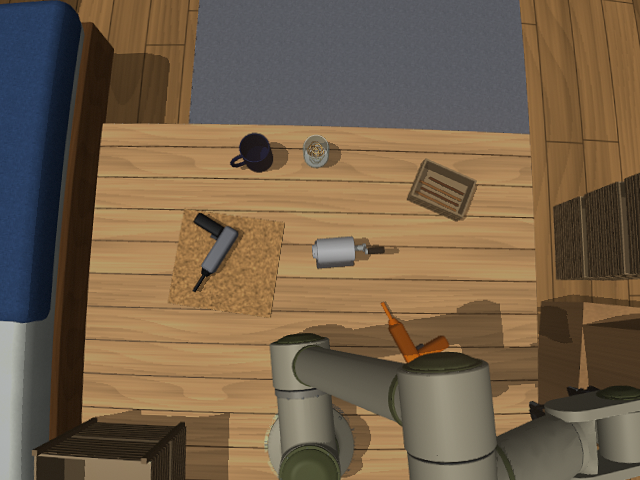

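View pics/side0.png

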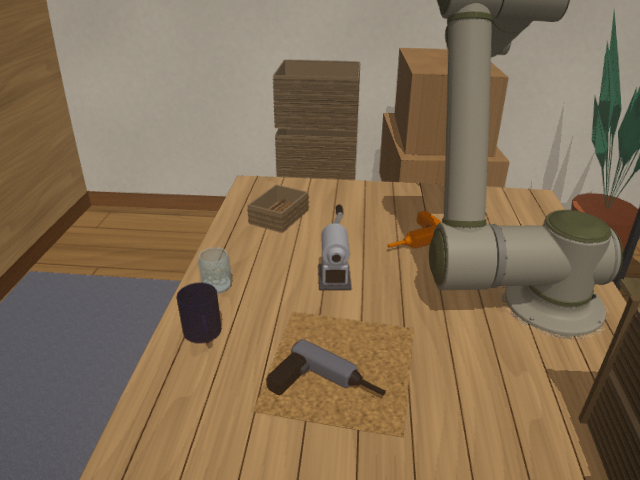

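```bash
python3 - <<'E'
from h import *
a=cv2.imread('pics/top0.png')[195:325,160:410];cv2.imwrite('pics/c1.png',cv2.resize(a,(750,390),interpolation=3))
b=cv2.imread('pics/side0.png')[190:440,250:420];cv2.imwrite('pics/c2.png',cv2.resize(b,(408,600),interpolation=3))
E
```

```text
(no output)
```

View pics/c1.png

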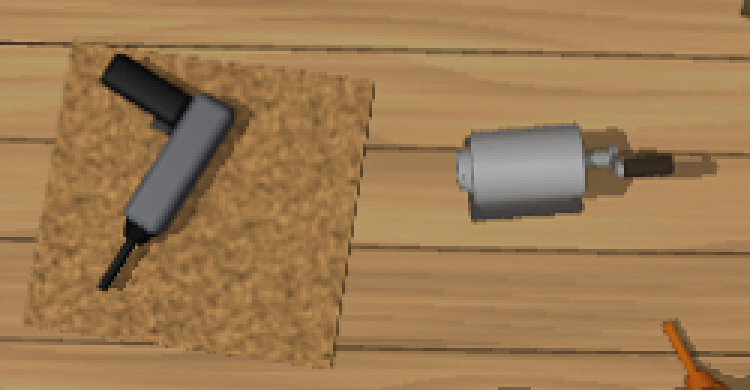

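View pics/c2.png

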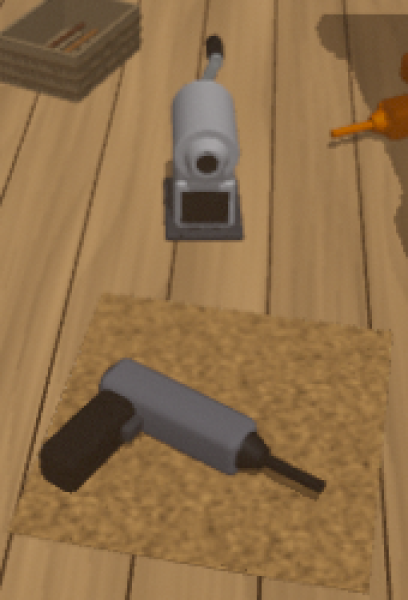

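```bash
cat >> h.py <<'E'
def tri(a,b):
    A=[]; 
    P=[(px2w('top',*a,depth=0),px2w('top',*a,depth=1)),(px2w('side',*b,depth=0),px2w('side',*b,depth=1))]
    M=np.zeros((3,3));r=np.zeros(3);
    for c,w in P:
        d=(w-c)/np.linalg.norm(w-c);Q=np.eye(3)-np.outer(d,d);M+=Q;r+=Q@c
    x=np.linalg.solve(M,r);return x.round(4)
def cloud(n,d,box,step=1):
    u0,u1,v0,v1=box
    return np.array([px2w(n,u,v,depth=d[v,u]) for v in range(v0,v1,step) for u in range(u0,u1,step) if d[v,u]>0])
E
python3 - <<'E'
from h import *
T=lambda x,y:(160+x/3,195+y/3); S=lambda x,y:(250+x/2.4,190+y/2.4)
np.set_printoptions(precision=4,suppress=True)
print('tip',tri(T(103,289),S(323,487)), px2w('top',*T(103,289),z=.022))
print('back mid top',px2w('top',*T(213,103),z=.041),'front',px2w('top',*T(142,228),z=.041))
print('mouth',tri(T(458,169),S(207,162)),px2w('side',*S(207,162),z=.095))
print('knob',tri(T(648,165),S(214,47)))
for k in [(623,165),(673,165)]: print(px2w('top',*T(*k),z=.12))
for k in [(471,135),(581,127),(473,205),(584,197)]: print('bar',px2w('top',*T(*k),z=.095))
d=np.load('pics/top0.npy');im=cv2.imread('pics/top0.png')
c=cloud('top',d,(300,400,230,275))
b=c[c[:,2]>.1];print('hi',len(b))
# barrel
m=(c[:,2]>.07)
P=c[m]
ax=P[(P[:,2]>.118)&(P[:,1]>-.12)&(P[:,1]<.1)]
print('top ridge',ax.mean(0),ax.min(0),ax.max(0)); print('zmax',P[:,2].max())
q=np.polyfit(ax[:,1],ax[:,0],1);print('dx/dy',q,np.degrees(np.arctan(q[0])))
for y in np.arange(P[:,1].min(),P[:,1].max(),.008):
    s=P[abs(P[:,1]-y)<.004]; 
    if len(s): print(round(y,3),len(s),s[:,0].min().round(4),s[:,0].max().round(4),s[:,2].max().round(4))
# duster
c=cloud('top',d,(165,290,205,320)); 
print('mat z',np.median(c[:,2]))
g=c[(c[:,2]>.032)];print('duster',len(g),g.mean(0),g[:,2].max())
for u,v in [(70,41),(374,83),(333,368),(25,323)]: print('mat',px2w('top',*T(u,v),z=.003))
E
```

```text
tip [0.3971 0.3165 0.022 ] [0.3971 0.3165 0.022 ]
back mid top [0.5617 0.2222 0.041 ] front [0.4506 0.2795 0.041 ]
mouth [0.5022 0.005  0.0966] [0.5022 0.0026 0.095 ]
knob [ 0.5049 -0.1484  0.1338]
[ 0.506  -0.1297  0.12  ]
[ 0.5068 -0.1708  0.12  ]
bar [ 0.5312 -0.0052  0.095 ]
bar [ 0.5399 -0.0971  0.095 ]
bar [ 0.4728 -0.0081  0.095 ]
bar [ 0.4812 -0.1002  0.095 ]Traceback (most recent call last):
  File "<stdin>", line 11, in <module>
  File "h.py", line 25, in cloud
    return np.array([px2w(n,u,v,depth=d[v,u]) for v in range(v0,v1,step) for u in range(u0,u1,step) if d[v,u]>0])
                     ~~~~^^^^^^^^^^^^^^^^^^^^
  File "h.py", line 6, in px2w
    c=camera_params(n);K=np.array(c['K']);R=np.array(c['R']);t=np.array(c['t'])
ValueError: time passes only in moves, steps and waits
```

```bash
sed -i 's/^def save/_c={}\n_cp=camera_params\ndef camera_params(n):\n    if n not in _c:_c[n]=_cp(n)\n    return _c[n]\ndef save/' h.py
python3 - <<'E'
from h import *
T=lambda x,y:(160+x/3,195+y/3)
np.set_printoptions(precision=4,suppress=True)
d=np.load('pics/top0.npy')
c=cloud('top',d,(300,400,230,275)); P=c[c[:,2]>.07]
ax=P[(P[:,2]>.118)&(P[:,1]>-.095)&(P[:,1]<-.01)]
print('ridge',ax.mean(0),P[:,2].max());q=np.polyfit(ax[:,1],ax[:,0],1);print('dx/dy',q)
k=P[P[:,1]<-.125];k=k[k[:,2]>.1];print('knob',k.mean(0),k.min(0),k.max(0))
cs=cloud('top',d,(165,290,205,320));print('mat z',np.median(cs[:,2]))
g=cs[cs[:,2]>.036];print('duster',len(g),g.mean(0),g[:,2].max())
w,V=np.linalg.eigh(np.cov(g[:,:2].T));print(V[:,1],np.sqrt(w*12))
ds=np.load('pics/side0.npy');cs=cloud('side',ds,(260,400,330,400));g=cs[cs[:,2]>.036];print('duster side',len(g),g.mean(0),g[:,2].max(),np.median(cs[:,2]))
for u,v in [(70,41),(374,83),(333,368),(25,323)]: print('mat',px2w('top',*T(u,v),z=.003))
a=px2w('top',*T(213,103),z=.041);b=px2w('top',*T(142,228),z=.041)
print('mid',(a+b)/2,np.linalg.norm(a-b))
for z in(.003,):
  for u,v in [(320,62)]:pass
E
```

```text
ridge [ 0.5091 -0.0521  0.1239] 0.14392920384896168
dx/dy [-0.1053  0.5036]
knob [ 0.5056 -0.1462  0.1372] [ 0.4968 -0.1677  0.1011] [ 0.5254 -0.1251  0.1439]
mat z 0.0034109436826923467
duster 973 [0.5305 0.2641 0.0407] 0.04909774915929077
[-0.986  -0.1669] [0.0853 0.1439]
duster side 1485 [0.5318 0.2661 0.0397] 0.044665081546154894 0.0037961621051466055
mat [0.6221 0.3644 0.003 ]
mat [0.5887 0.0842 0.003 ]
mat [0.332  0.1133 0.003 ]
mat [0.365  0.3911 0.003 ]
mid [0.5062 0.2508 0.041 ] 0.12499999151078835
```

```bash
python3 - <<'E'
from h import *
np.set_printoptions(precision=4,suppress=True)
for n,box in(('top',(165,290,205,320)),('side',(255,400,325,410))):
    im=cv2.imread(f'pics/{n}0.png').astype(int);d=np.load(f'pics/{n}0.npy');L=[]
    for v in range(box[2],box[3]):
        for u in range(box[0],box[1]):
            p=im[v,u]
            if p.max()-p.min()<45 and p.max()>70 and p[0]>=p[2]:
                X=px2w(n,u,v,depth=d[v,u])
                if X[2]>.03: L.append(X)
    g=np.array(L); (c,s,a)=cv2.minAreaRect((g[:,:2]*1000).astype(np.float32)); w,V=np.linalg.eigh(np.cov(g[:,:2].T))
    print(n,len(g),g.mean(0),np.median(g[:,2]),c,s,a,V[:,1],np.sqrt(w*12))
E
```

```text
top 595 [0.5084 0.2509 0.0491] 0.04147253338396051 (442.81671142578125, 137.37225341796875) (303.9567565917969, 124.44178771972656) 60.13199996948242 [-0.8185  0.5745] [0.087  0.1235]
side 6 [0.4758 0.3846 0.1524] 0.04091202037200742 (456.7109375, 603.1824340820312) (65.10723876953125, 689.1614379882812) 4.6635355949401855 [-0.0276  0.9996] [0.0765 0.9594]
```

```bash
python3 - <<'E'
from h import *
np.set_printoptions(precision=4,suppress=True)
for n,box in(('top',(165,290,205,320)),('side',(255,400,325,410))):
    im=cv2.imread(f'pics/{n}0.png').astype(int);d=np.load(f'pics/{n}0.npy');M=np.zeros(d.shape,np.uint8)
    sub=im[box[2]:box[3],box[0]:box[1]]
    M[box[2]:box[3],box[0]:box[1]]=((sub.max(2)-sub.min(2)<45)&(sub.max(2)>65)&(sub[:,:,0]>=sub[:,:,2]-3))
    k,lab,st,ce=cv2.connectedComponentsWithStats(M);i=1+st[1:,4].argmax();vs,us=np.nonzero(lab==i)
    g=np.array([px2w(n,u,v,z=.041) for u,v in zip(us,vs)]);D=np.array([px2w(n,u,v,depth=d[v,u])[2] for u,v in zip(us,vs)])
    if n=='side': 
        g=np.array([px2w(n,u,v,depth=d[v,u]) for u,v in zip(us,vs)]); g=g[(g[:,2]>.036)&(g[:,2]<.046)]
    (c,s,a)=cv2.minAreaRect((g[:,:2]*1000).astype(np.float32)); w,V=np.linalg.eigh(np.cov(g[:,:2].T))
    print(n,len(g),g.mean(0),np.median(D),c,s,a,V[:,1],np.sqrt(w*12))
E
```

```text
top 613 [0.5091 0.2528 0.041 ] 0.041403550929087984 (509.2829895019531, 252.77362060546875) (34.6785888671875, 124.82946014404297) 60.16119384765625 [-0.8676  0.4973] [0.0342 0.1245]
side 607 [0.5045 0.2596 0.0406] 0.0407495375558779 (509.9877014160156, 256.108154296875) (30.913679122924805, 120.29620361328125) 61.42674255371094 [-0.8777  0.4792] [0.0285 0.1149]
```

```bash
cat >> h.py <<'E'
from scipy.spatial.transform import Rotation as Ro
def Rdown(yaw):
    a=np.radians(yaw);y=np.array([np.cos(a),np.sin(a),0]);z=np.array([0,0,-1.]);return np.c_[np.cross(y,z),y,z]
def go(pos,yaw):
    o=observe();R=o['tool_rot'];s=R.T@(np.array(pos)-o['position'])/.5
    r=Ro.from_matrix(R.T@Rdown(yaw)).as_rotvec()/np.pi
    return s.round(4).tolist(),r.round(4).tolist()
E
python3 -c "
from h import *
print(go((.506,-.158,.2),5.56))"
```

```text
([0.8581, -0.477, 0.0624], [-0.0003, -0.0004, -0.4275])
```

```bash
python3 -m handwheel '[[[0.858,-0.477,0.062],[0,0,-0.4275]],[[0.858,-0.477,0.062],[0,0,-0.4275]],[[0.858,-0.477,0.062],[0,0,-0.4275]],[[0.858,-0.477,0.062],[0,0,-0.4275]],[[0.858,-0.477,0.062],[0,0,-0.4275]],[[0.858,-0.477,0.062],[0,0,-0.4275]],[[0.858,-0.477,0.062],[0,0,-0.4275]],[[0.858,-0.477,0.062],[0,0,-0.4275]],[[0.858,-0.477,0.062],[0,0,-0.4275]],[[0.858,-0.477,0.062],[0,0,-0.4275]]]' 0.6
python3 -c "
from h import *
print(go((.506,-.158,.2),5.56)); print(go((.506,-.158,.111),5.56))"
```

```text
time_s: 1.1
position: [0.5071, -0.156, 0.1999]
tool_rot: [[-0.102, 0.995, -0.0], [0.995, 0.102, 0.0], [0.0, -0.0, -1.0]]
ft_force: [0.8, -0.6, -0.1]
grip_width: 0.0513
gripper_force: 0.0
([-0.0037, -0.0027, -0.0001], [-0.0001, -0.0001, 0.0016])
([-0.0038, -0.0026, 0.1779], [-0.0001, -0.0001, 0.0016])
```

```bash
python3 -m handwheel '[[[-0.003,-0.003,0.05],[0,0,0]],[[-0.003,-0.003,0.09],[0,0,0]],[[-0.003,-0.003,0.13],[0,0,0]],[[-0.003,-0.003,0.16],[0,0,0]],[[-0.003,-0.003,0.178],[0,0,0]],[[-0.003,-0.003,0.178],[0,0,0]]]' 0.6
python3 - <<'E'
from h import *
save('side','s1');save('top','t1')
a=cv2.imread('pics/side0.png')[180:260,300:380];b=cv2.imread('pics/s1.png')[180:260,300:380];c=cv2.imread('pics/t1.png')[210:290,310:430]
r=lambda x:cv2.resize(x,None,fx=5,fy=5,interpolation=3)
cv2.imwrite('pics/c3.png',np.hstack([r(a)[:, :300],r(b)[:, :400]]))
E
```

```text
time_s: 1.7
position: [0.5042, -0.1597, 0.1103]
tool_rot: [[-0.097, 0.995, -0.002], [0.995, 0.097, 0.001], [0.001, -0.002, -1.0]]
ft_force: [0.2, 0.9, -0.1]
grip_width: 0.0517
gripper_force: 0.0
```

View pics/c3.png

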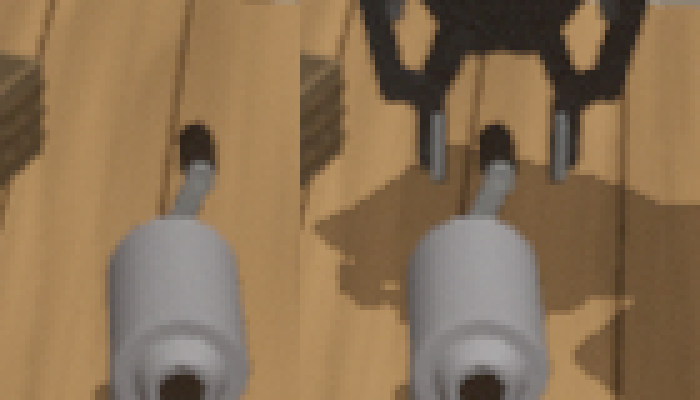

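The knob (about x 497 in the right half) sits centred between the pads (437 and 560). Now I close the gripper.

```bash
python3 -m handwheel '[[[0,0,0],[0,0,0]],[[0,0,0],[0,0,0]],[[0,0,0],[0,0,0]],[[0,0,0],[0,0,0]],[[0,0,0],[0,0,0]],[[0,0,0],[0,0,0]]]' 0 30
python3 -c "
from h import *
o=observe();print(o['position'],o['ft_force'])"
```

```text
time_s: 2.4
position: [0.5047, -0.1601, 0.1116]
tool_rot: [[-0.097, 0.995, 0.0], [0.995, 0.097, -0.0], [-0.001, 0.0, -1.0]]
ft_force: [-1.9, -1.4, 3.7]
grip_width: 0.0168
gripper_force: 29.4
[ 0.50470065 -0.1600915   0.11162398] [-1.87644461 -1.44881806  3.67496213]
```

```bash
cat >> h.py <<'E'
def arc(a,b,n=10):
    return ','.join('[[0,%.4f,%.4f],[0,0,0]]'%(.076*(np.sin(p)-np.sin(a)),-.076*(np.cos(p)-np.cos(a))) for p in np.linspace(a,b,n+1)[1:])
E
python3 -c "
from h import *
print(arc(-.34,1.2))"
```

```text
[[0,0.0113,-0.0030],[0,0,0]],[[0,0.0229,-0.0043],[0,0,0]],[[0,0.0346,-0.0038],[0,0,0]],[[0,0.0461,-0.0015],[0,0,0]],[[0,0.0570,0.0026],[0,0,0]],[[0,0.0672,0.0082],[0,0,0]],[[0,0.0765,0.0154],[0,0,0]],[[0,0.0845,0.0239],[0,0,0]],[[0,0.0911,0.0336],[0,0,0]],[[0,0.0962,0.0441],[0,0,0]]
```

```bash
python3 -m handwheel '[[[0,0.011,-0.003],[0,0,0]],[[0,0.023,-0.004],[0,0,0]],[[0,0.035,-0.004],[0,0,0]],[[0,0.046,-0.002],[0,0,0]],[[0,0.057,0.003],[0,0,0]],[[0,0.067,0.008],[0,0,0]],[[0,0.067,0.008],[0,0,0]]]'
python3 - <<'E'
from h import *
o=observe();print(o['position'],o['ft_force']); print(arc(.58,2.08)); save('side','s2')
E
```

```text
time_s: 3.1
position: [0.5395, -0.1566, 0.1077]
tool_rot: [[-0.097, 0.995, 0.003], [0.995, 0.097, -0.0], [-0.001, 0.003, -1.0]]
ft_force: [4.5, 1.7, 5.3]
grip_width: 0.017
gripper_force: 29.6
[ 0.53951538 -0.15655904  0.10769238] [4.47226564 1.72832563 5.26847724]
[[0,0.0090,0.0069],[0,0,0]],[[0,0.0169,0.0151],[0,0,0]],[[0,0.0235,0.0244],[0,0,0]],[[0,0.0286,0.0346],[0,0,0]],[[0,0.0322,0.0454],[0,0,0]],[[0,0.0340,0.0567],[0,0,0]],[[0,0.0342,0.0681],[0,0,0]],[[0,0.0327,0.0794],[0,0,0]],[[0,0.0295,0.0903],[0,0,0]],[[0,0.0247,0.1006],[0,0,0]]
```

```bash
python3 -m handwheel '[[[0,0.009,0.007],[0,0,0]],[[0,0.017,0.015],[0,0,0]],[[0,0.0235,0.0245],[0,0,0]],[[0,0.0285,0.0345],[0,0,0]],[[0,0.032,0.0455],[0,0,0]],[[0,0.034,0.0565],[0,0,0]],[[0,0.034,0.068],[0,0,0]],[[0,0.0325,0.0795],[0,0,0]],[[0,0.0295,0.0905],[0,0,0]],[[0,0.0245,0.1005],[0,0,0]]]'
python3 - <<'E'
from h import *
o=observe();print(o['position'],o['ft_force']); print(arc(2.08,3.58)); save('side','s3')
E
```

```text
time_s: 4.15
position: [0.5502, -0.1554, 0.0563]
tool_rot: [[-0.097, 0.995, -0.0], [0.995, 0.097, 0.0], [0.0, 0.0, -1.0]]
ft_force: [4.2, -0.5, -2.4]
grip_width: 0.0172
gripper_force: 29.3
[ 0.55022945 -0.15538297  0.05630723] [ 4.2133146  -0.47299987 -2.41591626]
[[0,-0.0063,0.0095],[0,0,0]],[[0,-0.0139,0.0180],[0,0,0]],[[0,-0.0227,0.0252],[0,0,0]],[[0,-0.0325,0.0310],[0,0,0]],[[0,-0.0431,0.0353],[0,0,0]],[[0,-0.0541,0.0380],[0,0,0]],[[0,-0.0655,0.0389],[0,0,0]],[[0,-0.0768,0.0382],[0,0,0]],[[0,-0.0880,0.0358],[0,0,0]],[[0,-0.0986,0.0318],[0,0,0]]
```

```bash
python3 -m handwheel '[[[0,-0.0065,0.0095],[0,0,0]],[[0,-0.014,0.018],[0,0,0]],[[0,-0.0225,0.025],[0,0,0]],[[0,-0.0325,0.031],[0,0,0]],[[0,-0.043,0.0355],[0,0,0]],[[0,-0.054,0.038],[0,0,0]],[[0,-0.0655,0.039],[0,0,0]],[[0,-0.077,0.038],[0,0,0]],[[0,-0.088,0.036],[0,0,0]],[[0,-0.0985,0.032],[0,0,0]]]'
python3 - <<'E'
from h import *
o=observe();print(o['position'],o['ft_force']); print(arc(3.58,5.08)); print(arc(5.08,6.3)); save('side','s4')
E
```

```text
time_s: 5.2
position: [0.5017, -0.1604, 0.042]
tool_rot: [[-0.097, 0.995, 0.003], [0.995, 0.097, -0.001], [-0.001, 0.003, -1.0]]
ft_force: [3.8, 3.3, 6.9]
grip_width: 0.017
gripper_force: 30.2
[ 0.50165524 -0.16037999  0.04201513] [3.75007891 3.29486162 6.86299355]
[[0,-0.0099,-0.0056],[0,0,0]],[[0,-0.0189,-0.0126],[0,0,0]],[[0,-0.0267,-0.0209],[0,0,0]],[[0,-0.0332,-0.0302],[0,0,0]],[[0,-0.0382,-0.0405],[0,0,0]],[[0,-0.0417,-0.0513],[0,0,0]],[[0,-0.0435,-0.0626],[0,0,0]],[[0,-0.0436,-0.0739],[0,0,0]],[[0,-0.0419,-0.0852],[0,0,0]],[[0,-0.0387,-0.0961],[0,0,0]]
[[0,0.0039,-0.0084],[0,0,0]],[[0,0.0087,-0.0163],[0,0,0]],[[0,0.0145,-0.0236],[0,0,0]],[[0,0.0211,-0.0301],[0,0,0]],[[0,0.0284,-0.0357],[0,0,0]],[[0,0.0364,-0.0404],[0,0,0]],[[0,0.0449,-0.0441],[0,0,0]],[[0,0.0538,-0.0467],[0,0,0]],[[0,0.0629,-0.0483],[0,0,0]],[[0,0.0722,-0.0487],[0,0,0]]
```

```bash
python3 -m handwheel '[[[0,-0.01,-0.0055],[0,0,0]],[[0,-0.019,-0.0125],[0,0,0]],[[0,-0.0265,-0.021],[0,0,0]],[[0,-0.033,-0.03],[0,0,0]],[[0,-0.038,-0.0405],[0,0,0]],[[0,-0.0415,-0.0515],[0,0,0]],[[0,-0.0435,-0.0625],[0,0,0]],[[0,-0.0435,-0.074],[0,0,0]],[[0,-0.042,-0.085],[0,0,0]],[[0,-0.0385,-0.096],[0,0,0]]]' && python3 -m handwheel '[[[0,0.004,-0.0085],[0,0,0]],[[0,0.0085,-0.0165],[0,0,0]],[[0,0.0145,-0.0235],[0,0,0]],[[0,0.021,-0.03],[0,0,0]],[[0,0.0285,-0.0355],[0,0,0]],[[0,0.0365,-0.0405],[0,0,0]],[[0,0.045,-0.044],[0,0,0]],[[0,0.054,-0.0465],[0,0,0]],[[0,0.063,-0.0485],[0,0,0]],[[0,0.072,-0.0485],[0,0,0]]]'  && python3 -m handwheel '[[[0,0,0],[0,0,0]],[[0,0,0],[0,0,0]],[[0,0,0],[0,0,0]]]'
python3 - <<'E'
from h import *
o=observe();print(o['position'],o['ft_force']);save('side','s5')
r=lambda f:cv2.resize(cv2.imread(f'pics/{f}.png')[180:260,300:380],None,fx=5,fy=5,interpolation=3)
cv2.imwrite('pics/c4.png',np.hstack([r('s4'),r('s5')]))
E
```

```text
time_s: 6.25
position: [0.4826, -0.1623, 0.0895]
tool_rot: [[-0.097, 0.995, 0.002], [0.995, 0.097, -0.001], [-0.001, 0.002, -1.0]]
ft_force: [6.3, 0.2, -3.7]
grip_width: 0.0169
gripper_force: 29.4
time_s: 7.25
position: [0.5186, -0.1587, 0.1141]
tool_rot: [[-0.097, 0.995, 0.001], [0.995, 0.097, -0.0], [-0.001, 0.001, -1.0]]
ft_force: [-0.4, -1.5, 7.7]
grip_width: 0.0168
gripper_force: 30.3
time_s: 7.55
position: [0.5188, -0.1586, 0.1141]
tool_rot: [[-0.097, 0.995, 0.002], [0.995, 0.097, -0.001], [-0.001, 0.002, -1.0]]
ft_force: [0.5, -1.5, 6.6]
grip_width: 0.0164
gripper_force: 30.2
[ 0.51882517 -0.15863269  0.11414753] [ 0.50709227 -1.52607564  6.61300513]
```

View pics/c4.png

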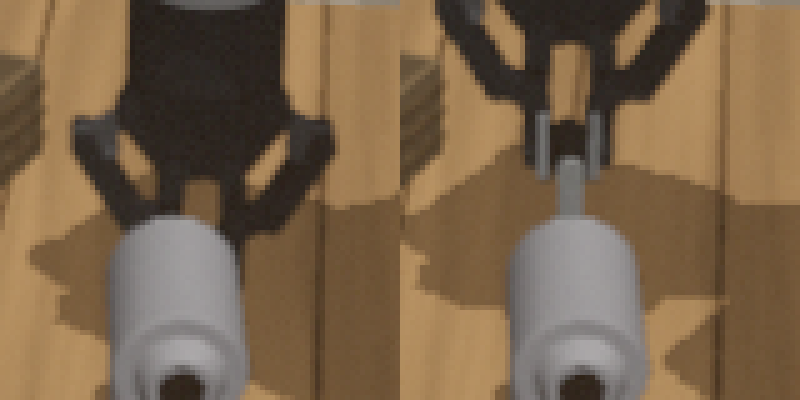

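Crank arm appears vertical (x≈570 in the right half). Release and lift.

```bash
python3 -m handwheel '[[[0,0,0],[0,0,0]],[[0,0,0],[0,0,0]],[[0,0,0],[0,0,0]],[[0,0,-0.02],[0,0,0]],[[0,0,-0.05],[0,0,0]],[[0,0,-0.12],[0,0,0]],[[0,0,-0.2],[0,0,0]],[[0,0,-0.26],[0,0,0]],[[0,0,-0.26],[0,0,0]]]' 0.6
python3 - <<'E'
from h import *
print(go((.5095,.253,.22),-119.5)); save('side','s6');save('top','t6')
E
```

```text
time_s: 8.5
position: [0.519, -0.1592, 0.2482]
tool_rot: [[-0.097, 0.995, 0.008], [0.995, 0.097, -0.004], [-0.005, 0.007, -1.0]]
ft_force: [0.6, -0.0, 0.2]
grip_width: 0.051
gripper_force: 0.0
([0.8226, 0.0607, 0.0528], [0.003, -0.0016, 0.6948])
```

```bash
python3 -m handwheel '[[[0.8225,0.0605,0.05],[0,0,0.695]],[[0.8225,0.0605,0.05],[0,0,0.695]],[[0.8225,0.0605,0.05],[0,0,0.695]],[[0.8225,0.0605,0.05],[0,0,0.695]],[[0.8225,0.0605,0.05],[0,0,0.695]],[[0.8225,0.0605,0.05],[0,0,0.695]],[[0.8225,0.0605,0.05],[0,0,0.695]],[[0.8225,0.0605,0.05],[0,0,0.695]],[[0.8225,0.0605,0.05],[0,0,0.695]],[[0.8225,0.0605,0.05],[0,0,0.695]]]' 0.9
python3 - <<'E'
from h import *
print(go((.5095,.253,.22),-119.5))
r=lambda f:cv2.resize(cv2.imread(f'pics/{f}.png')[180:260,300:380],None,fx=5,fy=5,interpolation=3)
cv2.imwrite('pics/c5.png',r('s6'))
E
```

```text
time_s: 9.6
position: [0.5065, 0.2575, 0.2163]
tool_rot: [[0.956, 0.292, -0.004], [0.292, -0.956, 0.0], [-0.003, -0.001, -1.0]]
ft_force: [0.4, -1.4, 0.3]
grip_width: 0.0768
gripper_force: 0.0
([0.0031, 0.0103, -0.0073], [0.0001, 0.0012, 0.2582])
```

View pics/c5.png

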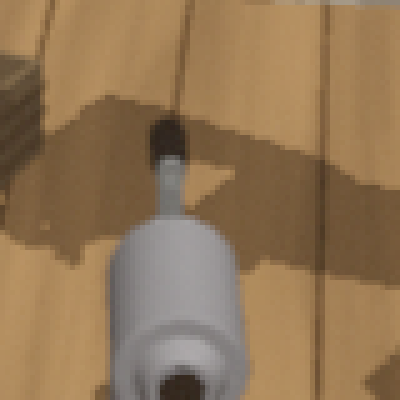

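The crank stays upright after release (knob at crop pixel (168,140), over the axis). Next I finish the rotation over the duster.

```bash
python3 -m handwheel '[[[0.003,0.01,0.05],[0,0,0.258]],[[0.003,0.01,0.05],[0,0,0.258]],[[0.003,0.01,0.05],[0,0,0.258]],[[0.003,0.01,0.05],[0,0,0.258]],[[0.003,0.01,0.05],[0,0,0.258]],[[0.003,0.01,0.05],[0,0,0.258]],[[0.003,0.01,0.05],[0,0,0.258]],[[0.003,0.01,0.05],[0,0,0.258]]]' 0.9
python3 - <<'E'
from h import *
print(go((.5095,.253,.01),-119.5),observe()['q'].round(1))
E
```

```text
time_s: 10.4
position: [0.5106, 0.2492, 0.1925]
tool_rot: [[0.872, -0.489, -0.002], [-0.489, -0.872, -0.0], [-0.001, 0.001, -1.0]]
ft_force: [-0.7, -0.1, 0.0]
grip_width: 0.0766
gripper_force: 0.0
([-0.0052, -0.0061, 0.365], [0.0004, 0.0004, 0.0012]) [ 14.1  25.4  75.1   0.   79.6 133.4]
```

```bash
python3 -m handwheel '[[[-0.005,-0.006,0.07],[0,0,0]],[[-0.005,-0.006,0.14],[0,0,0]],[[-0.005,-0.006,0.21],[0,0,0]],[[-0.005,-0.006,0.26],[0,0,0]],[[-0.005,-0.006,0.3],[0,0,0]],[[-0.005,-0.006,0.33],[0,0,0]],[[-0.005,-0.006,0.35],[0,0,0]],[[-0.005,-0.006,0.365],[0,0,0]],[[-0.005,-0.006,0.365],[0,0,0]]]' && python3 -m handwheel '[[[0,0,0],[0,0,0]],[[0,0,0],[0,0,0]],[[0,0,0],[0,0,0]],[[0,0,0],[0,0,0]],[[0,0,0],[0,0,0]],[[0,0,0],[0,0,0]],[[0,0,0],[0,0,0]]]' 0 80
python3 - <<'E'
from h import *
o=observe();print(o['position'],o['ft_force'],o['wrist_torque'])
E
```

```text
time_s: 11.3
position: [0.51, 0.253, 0.0102]
tool_rot: [[0.872, -0.49, -0.001], [-0.49, -0.872, -0.0], [-0.001, 0.001, -1.0]]
ft_force: [-0.1, -0.3, 0.7]
grip_width: 0.0771
gripper_force: 0.0
time_s: 12.0
position: [0.5107, 0.2532, 0.0118]
tool_rot: [[0.871, -0.491, 0.001], [-0.491, -0.871, 0.0], [0.001, -0.001, -1.0]]
ft_force: [-1.2, -0.3, 6.7]
grip_width: 0.0366
gripper_force: 81.4
[0.5106573  0.25316555 0.01182062] [-1.19632466 -0.28004781  6.68082612] [-0.26029836  0.28888058 -0.02682188]
```

```bash
python3 -m handwheel '[[[0,0,-0.02],[0,0,0]],[[0,0,-0.06],[0,0,0]],[[0,0,-0.12],[0,0,0]],[[0,0,-0.18],[0,0,0]],[[0,0,-0.24],[0,0,0]],[[0,0,-0.3],[0,0,0]],[[0,0,-0.34],[0,0,0]],[[0,0,-0.34],[0,0,0]]]'
python3 - <<'E'
from h import *
o=observe();print(o['ft_force'],o['wrist_torque']); print(go((.486,.24,.181),5.8))
E
```

```text
time_s: 12.8
position: [0.5111, 0.2534, 0.1839]
tool_rot: [[0.871, -0.491, 0.005], [-0.491, -0.871, 0.001], [0.004, -0.004, -1.0]]
ft_force: [0.8, -0.3, -2.9]
grip_width: 0.0369
gripper_force: 80.5
[ 0.78607098 -0.31545804 -2.92372325] [-0.05691623  0.04442104 -0.00352884]
([-0.0306, 0.0479, 0.0054], [0.0007, -0.0021, -0.6954])
```

```bash
python3 -m handwheel '[[[-0.03,0.048,0.005],[0,0,-0.04]],[[-0.03,0.048,0.005],[0,0,-0.08]],[[-0.03,0.048,0.005],[0,0,-0.12]],[[-0.03,0.048,0.005],[0,0,-0.16]],[[-0.03,0.048,0.005],[0,0,-0.2]],[[-0.03,0.048,0.005],[0,0,-0.24]],[[-0.03,0.048,0.005],[0,0,-0.28]],[[-0.03,0.048,0.005],[0,0,-0.32]],[[-0.03,0.048,0.005],[0,0,-0.36]],[[-0.03,0.048,0.005],[0,0,-0.39]]]' && python3 -m handwheel '[[[0,0,0],[0,0,-0.04]],[[0,0,0],[0,0,-0.08]],[[0,0,0],[0,0,-0.12]],[[0,0,0],[0,0,-0.16]],[[0,0,0],[0,0,-0.2]],[[0,0,0],[0,0,-0.24]],[[0,0,0],[0,0,-0.275]],[[0,0,0],[0,0,-0.295]],[[0,0,0],[0,0,-0.305]],[[0,0,0],[0,0,-0.305]]]'
python3 - <<'E'
from h import *
print(go((.486,.165,.0848),5.6));save('side','s7');save('top','t7')
a=cv2.imread('pics/t7.png')[195:325,160:410];b=cv2.imread('pics/s7.png')[150:370,240:440]
cv2.imwrite('pics/c6.png',np.hstack([cv2.resize(a,(480,250)),cv2.resize(b,(320,352))[:250]]))
E
```

```text
time_s: 13.8
position: [0.4847, 0.2394, 0.1769]
tool_rot: [[0.754, 0.657, -0.002], [0.657, -0.754, -0.001], [-0.002, -0.001, -1.0]]
ft_force: [0.3, -0.2, -3.2]
grip_width: 0.0365
gripper_force: 81.0
time_s: 14.8
position: [0.4848, 0.2394, 0.1771]
tool_rot: [[-0.1, 0.995, -0.002], [0.995, 0.1, -0.001], [-0.0, -0.002, -1.0]]
ft_force: [0.8, 1.1, -2.5]
grip_width: 0.0367
gripper_force: 81.0
([-0.1482, -0.0121, 0.1847], [-0.0007, 0.0001, 0.0007])
```

View pics/c6.png

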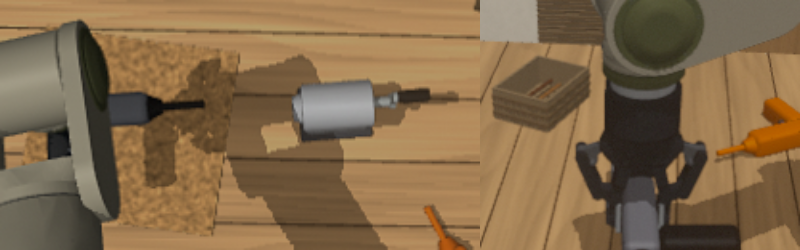

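```bash
python3 -m handwheel '[[[0,-0.001,0.03],[0,0,0]],[[0,-0.002,0.08],[0,0,0]],[[0,-0.003,0.13],[0,0,0]],[[0,-0.005,0.17],[0,0,0]],[[-0.01,-0.007,0.184],[0,0,0]],[[-0.03,-0.009,0.184],[0,0,0]],[[-0.06,-0.012,0.184],[0,0,0]],[[-0.085,-0.012,0.184],[0,0,0]],[[-0.098,-0.012,0.184],[0,0,0]],[[-0.098,-0.012,0.184],[0,0,0]]]'
python3 - <<'E'
from h import *
np.set_printoptions(precision=4,suppress=True)
im,d=save('top','t8');o=observe();R=o['tool_rot'];p=o['position'];print(p,R[:,0])
# predicted tip & pixel
tip=p-R[:,0]*.13;tip[2]=p[2]-.0118+.022;u,v=w2px('top',tip);print('tip pred',tip,u,v)
M=np.array([.5018,.005,.095]);print('mouth px',w2px('top',M))
c=im[215:285,250:350];cv2.imwrite('pics/c7.png',cv2.resize(c[:,:,::-1],(800,560),interpolation=3))
for (uu,vv) in [(int(round(u))-k,int(round(v))+j) for k in(2,5,9) for j in(-1,0,1)]: print(uu,vv,px2w('top',uu,vv,depth=d[vv,uu]))
E
```

```text
time_s: 15.9
position: [0.4848, 0.1891, 0.0869]
tool_rot: [[-0.098, 0.995, 0.001], [0.995, 0.098, 0.0], [0.0, 0.001, -1.0]]
ft_force: [-0.6, -0.4, -1.9]
grip_width: 0.0364
gripper_force: 80.8
[0.4847 0.1897 0.0868] [-0.0982  0.9952  0.0002]
tip pred [0.4974 0.0603 0.097 ] 290.38814215158186 252.8172702411218
mouth px [312.6579 251.6136]
288 252 [0.499  0.066  0.1011]
288 253 [0.4961 0.0657 0.1046]
288 254 [0.494  0.0659 0.1013]
285 252 [ 0.3922 -0.0088  1.1852]
285 253 [0.496  0.0731 0.1045]
285 254 [0.4936 0.0731 0.1037]
281 252 [0.4985 0.0832 0.1026]
281 253 [0.4958 0.083  0.1044]
281 254 [0.4934 0.083  0.1036]
```

View pics/c7.png

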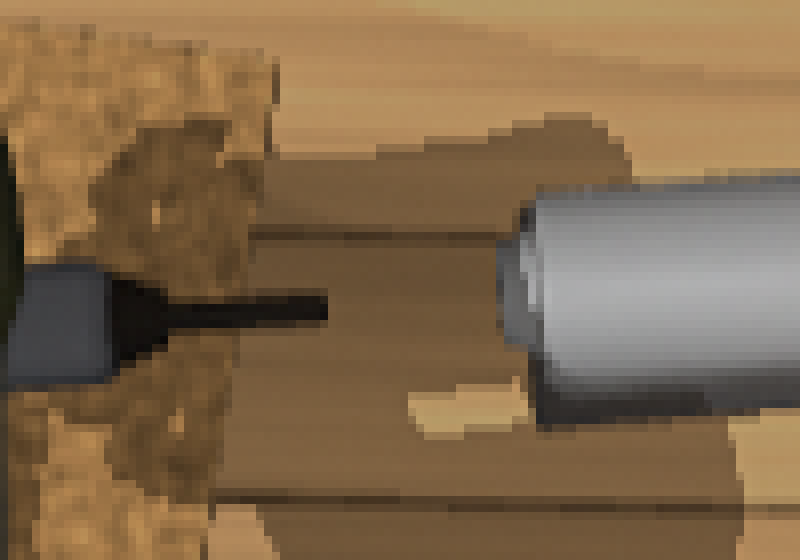

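Tip at (291, 253.4) full-image px and opening face centre at (312.6, 251.6), so the nozzle is collinear with the barrel axis. Advance about 24.5 mm, lower 2 mm, then hold for over 2 s.

```bash
python3 -m handwheel '[[[-0.01,0,0.004],[0,0,0]],[[-0.02,0,0.004],[0,0,0]],[[-0.03,0,0.004],[0,0,0]],[[-0.04,0,0.004],[0,0,0]],[[-0.046,0,0.004],[0,0,0]],[[-0.049,0,0.004],[0,0,0]],[[-0.049,0,0.004],[0,0,0]],[[-0.049,0,0.004],[0,0,0]],[[-0.049,0,0.004],[0,0,0]],[[-0.049,0,0.004],[0,0,0]]]'
python3 - <<'E'
from h import *
np.set_printoptions(precision=4,suppress=True)
im,d=save('top','t9');o=observe();R=o['tool_rot'];p=o['position']
tip=p-R[:,0]*.13;tip[2]=p[2]-.0118+.022;print(p,'tip',tip,'jet',tip-R[:,0]*.03)
row=im[248:257,285:318].astype(int).sum(2);print(row)
E
```

```text
time_s: 16.95
position: [0.4867, 0.166, 0.0843]
tool_rot: [[-0.1, 0.995, 0.0], [0.995, 0.1, 0.0], [0.0, 0.0, -1.0]]
ft_force: [-0.3, 1.8, -3.0]
grip_width: 0.0368
gripper_force: 80.8
[0.4867 0.1659 0.0843] tip [0.4997 0.0366 0.0945] jet [0.5027 0.0067 0.0945]
[[237 238 238 238 236 238 239 236 240 239 239 239 238 237 238 237 237 238
  235 238 234 238 237 238 235 236 235 235 273 273 273 274 263]
 [240 239 239 238 239 240 238 237 235 242 238 242 240 240 239 236 235 234
  236 234 236 234 235 235 239 237 236 219 289 283 282 282 269]
 [242 243 243 245 242 243 243 246 245 214 215 216 216 192 185 240 238 236
  232 236 234 232 240 235 236 238 240 193 295 292 295 297 247]
 [193 194 178 177 176 167 169 165 172 130 132 131 136 103  91 248 241 235
  234 238 237 236 236 235 237 238 235 197 303 301 299 296 251]
 [ 97  98  68  73  71  55  54  57  63  62  60  69  69  71  58 222 249 247
  244 246 246 248 247 248 244 243 246 223 307 304 300 300 248]
 [ 70  67  73  76  77  70  78  70  75  79  76  79  78  74  69 198 258 255
  256 255 253 253 253 254 255 256 257 262 309 302 301 306 229]
 [ 61  62  67  63  64  59  62  59  58  87  91  88  82 121 111 194 261 253
  252 253 252 254 253 255 255 254 257 239 301 298 301 308 223]
 [113 113 158 157 157 151 209 205 204 208 208 208 209 220 217 230 252 252
  253 255 251 253 256 254 251 255 255 198 293 295 303 308 244]
 [225 223 243 238 238 239 266 264 263 260 262 260 263 259 259 258 254 252
  256 253 254 255 258 251 250 257 255 231 274 287 292 298 258]]
```

```bash
for i in 1 2 3; do python3 -m handwheel '[[[0,0,0],[0,0,0]],[[0,0,0],[0,0,0]],[[0,0,0],[0,0,0]],[[0,0,0],[0,0,0]],[[0,0,0],[0,0,0]],[[0,0,0],[0,0,0]],[[0,0,0],[0,0,0]],[[0,0,0],[0,0,0]],[[0,0,0],[0,0,0]],[[0,0,0],[0,0,0]]]'|head -2; done
```

```text
time_s: 18.0
position: [0.4868, 0.1658, 0.0843]
time_s: 19.0
position: [0.4868, 0.1658, 0.0843]
time_s: 20.0
position: [0.4868, 0.1658, 0.0843]
```

```bash
python3 -m handwheel '[[[0.02,0,0],[0,0,0]],[[0.06,0,0],[0,0,0]],[[0.11,0,0],[0,0,0]],[[0.14,0,0.03],[0,0,0]],[[0.14,0,0.06],[0,0,0]],[[0.14,0,0.09],[0,0,0]],[[0.14,0,0.115],[0,0,0]],[[0.14,0,0.13],[0,0,0]],[[0.14,0,0.137],[0,0,0]],[[0.14,0,0.14],[0,0,0]]]' && python3 -m handwheel '[[[0,0,0.001],[0,0,0]],[[0,0,0.002],[0,0,0]],[[0,0,0.003],[0,0,0]],[[0,0,0.004],[0,0,0]],[[0,0,0.005],[0,0,0]],[[0,0,0.005],[0,0,0]]]'
```

```text
time_s: 21.0
position: [0.4797, 0.2355, 0.0139]
tool_rot: [[-0.1, 0.995, -0.0], [0.995, 0.1, -0.0], [-0.0, -0.0, -1.0]]
ft_force: [0.2, -0.6, -2.3]
grip_width: 0.0368
gripper_force: 80.9
time_s: 21.6
position: [0.4799, 0.2355, 0.0119]
tool_rot: [[-0.1, 0.995, 0.0], [0.995, 0.1, 0.0], [0.0, 0.0, -1.0]]
ft_force: [-0.1, -0.8, -2.6]
grip_width: 0.0367
gripper_force: 80.9
```

```bash
python3 -m handwheel '[[[0,0,0.001],[0,0,0]],[[0,0,0.002],[0,0,0]],[[0,0,0.003],[0,0,0]],[[0,0,0.003],[0,0,0]]]'
```

```text
time_s: 22.0
position: [0.4799, 0.2355, 0.0118]
tool_rot: [[-0.1, 0.995, 0.001], [0.995, 0.1, 0.0], [-0.0, 0.001, -1.0]]
ft_force: [-4.9, -2.2, 13.2]
grip_width: 0.0367
gripper_force: 83.0
```

Contact with the mat is made (+13 N). Release slowly and lift.

```bash
python3 -m handwheel '[[[0,0,-0.001],[0,0,0]],[[0,0,-0.001],[0,0,0]],[[0,0,-0.001],[0,0,0]],[[0,0,-0.001],[0,0,0]],[[0,0,-0.001],[0,0,0]],[[0,0,-0.001],[0,0,0]],[[0,0,-0.001],[0,0,0]]]' 0.85 && python3 -m handwheel '[[[0,0,-0.02],[0,0,0]],[[0,0,-0.06],[0,0,0]],[[0,0,-0.12],[0,0,0]],[[0,0,-0.2],[0,0,0]],[[0,0,-0.28],[0,0,0]],[[0,0,-0.36],[0,0,0]],[[0,0,-0.42],[0,0,0]],[[0,0,-0.42],[0,0,0]]]'  && python3 -m handwheel '[[[0,-0.1,0],[0,0,0]],[[0,-0.2,-0.02],[0,0,0]],[[0,-0.3,-0.04],[0,0,0]],[[0,-0.3,-0.04],[0,0,0]],[[0,-0.3,-0.04],[0,0,0]],[[0,-0.3,-0.04],[0,0,0]]]'
python3 - <<'E'
from h import *
save('top','t10');save('side','s10')
a=cv2.imread('pics/t10.png')[110:330,150:490];b=cv2.imread('pics/s10.png')[170:440,170:430]
cv2.imwrite('pics/c8.png',np.hstack([cv2.resize(a,(425,275)),cv2.resize(b,(265,275))]))
E
```

```text
time_s: 22.7
position: [0.4798, 0.2354, 0.0108]
tool_rot: [[-0.1, 0.995, -0.0], [0.995, 0.1, -0.0], [-0.0, -0.0, -1.0]]
ft_force: [0.2, -0.8, -0.3]
grip_width: 0.0727
gripper_force: 0.0
time_s: 23.5
position: [0.481, 0.2358, 0.2258]
tool_rot: [[-0.1, 0.995, 0.009], [0.995, 0.1, 0.002], [0.001, 0.009, -1.0]]
ft_force: [-0.2, -0.3, 0.2]
grip_width: 0.073
gripper_force: 0.0
time_s: 24.1
position: [0.3312, 0.2206, 0.2407]
tool_rot: [[-0.099, 0.995, 0.0], [0.995, 0.099, -0.0], [-0.0, 0.0, -1.0]]
ft_force: [0.5, 0.3, 0.4]
grip_width: 0.0725
gripper_force: 0.0
```

View pics/c8.png

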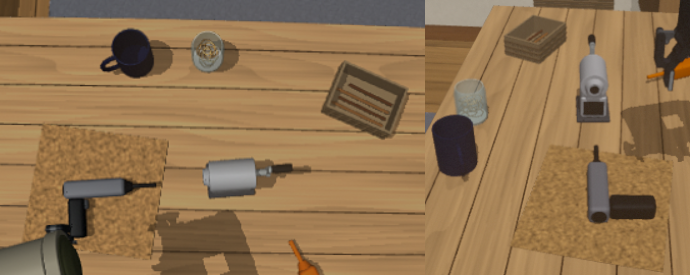

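The duster lies flat on the mat (crop barrel (65–125, 188)), the crank is up, and the mug, jar and bin have not moved.

```bash
python3 -c "
from rig import *
print(close_job())"
```

```text
the job is handed in; nothing more can be done
None
```

The job is handed in, with no verdict returned: I turned the crank clockwise one full turn to straight up, held the nozzle 30 mm from the pencil opening for over 3 s, and set the duster flat on the mat; in the last pictures the mug, jar and bin look unmoved.

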